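# Clip the light beside the vanity mirror and draw the column up to its second stop

### The arm

A 6-joint arm with a two-finger parallel gripper is mounted at the origin on the work surface. World frame = base frame: x ahead of the robot, y to its left, z up, the work surface at z = 0. Lengths are in mm, angles in rad, forces in N, time in s.
With the tool pointing down it reaches from about 300 to 775 mm from the base axis. Payload 14.6 kg.
Tool frame: the origin (TCP) lies midway between the tips of the shut fingers; the grasp point (between the pads) lies manip.grasp_offset behind it (manip.grasp_offset is the distance from the TCP to the grasp point, in mm); z points along the fingers, y is the direction in which the jaws open and shut (so a half turn about z gives the same grasp; the last joint's range is limited). The gripper opens to 94 mm and grips with 3 to 60 N. Pads are 16 mm wide; open, the fingers measure 119 mm over their backs; the gripper's body (75 mm by 177 mm) begins 78 mm behind the grasp point.
Start: joints at [-1.312, 0.3, 1.521, -0, 1.321, -0.067], TCP at [176.03, -521.059, 205.446] pointing down, gripper open.
Joint ranges: [-3.03, 3.03], [-0.79, 2.21], [0.23, 2.52], [-1.04, 4.18], [0, 3.07], [-2.55, 2.55]. Speed limits (rad/s): [2.22, 2.22, 2.57, 3.14, 3.14, 3.14].

### API

Orientations are given as [roll, pitch, yaw] about the fixed x, y, z axes, in that order (R = Rz(yaw) Ry(pitch) Rx(roll)).
In Python, from cell import monitor, vision, order, manip gives the robot as it stands.
- The arm moves only by the shell command python3 -m jog 'ROWS' [FORCE]. ROWS is JSON, a list of rows, each a list of 7 numbers: the shift along the tool's x, y, z in cm, then the turn, a rotation vector about the tool's x, y, z in rad, then the opening in per cent of the stroke, from 0 (shut) to 100 (fully open). In form: [[tx, ty, tz, rx, ry, rz, jaw], ...]. A call has 1 to 8 rows; each row shifts and turns the commanded pose from where the row before left it, along the tool's axes as they then stand; what a row does not reach is not made up. A row lasts 1/10 s, in which the tool goes at most 50 mm and 8.59 degrees, less where a joint would pass 70% of its speed; a pose out of reach is approached as far as the arm can. A call is refused whole if a number of a shift passes 5 or a number of a turn 0.15, either way. A call with a gripper value outside its range is refused whole. The fingers move at their own pace and stop on an object; FORCE is the grip in N (left out, the last holds). Time passes only in rows, so rows that do not move let the fingers close. It gives the time, the measured TCP pose, the force and the opening at its end, in the units of the state.
- monitor.read_state(): the state, without advancing time (a new reading comes with each control period).
- vision.camera(name): name is "scene" or "side" or "wrist"; returns a dict with "color" (480x640x3 uint8, blue, green, red), "fx", "fy", "cx", "cy" (pixels), "cam_to_world" (4x4, takes a point from camera to world coordinates); the wrist camera has in their place "tool_from_camera" (4x4, takes a point from camera to tool coordinates, whose origin is the TCP and whose axes are the flange's). Camera axes: x right, y down, z forward; pixel columns grow to the right and rows downward; lengths in mm; the calibration is good to about 2 mm. A picture is of the moment at which its call begins: read the wrist's pose just before it. There is no depth.
- order.sign_off(): hands the job in, once; it reports no verdict.
The state is a dict: "clock": time; "joints": joint angles; "qd": joint speeds; "effort": joint torques, N m; "eef_pos": TCP position; "eef_rot": TCP orientation; "wrist_force": force on the tool from outside, world axes, zero at the start; "moment": the same for the moment, N m; "finger_gap": finger opening in mm.
Only numpy, scipy, OpenCV 4.12 (cv2) and the standard library are available. Lean on these libraries where they do the work, as an engineer would, in place of code of your own. Each camera call takes 0.05 s, during which the arm holds its last target.

### The job

Take the clip-on light off the caddy's board and clip it over the vanity mirror's rail, lamp facing the same way as the mirror. Then squeeze the release in the grip and draw the column up to its second stop, and finish still holding it there with the release squeezed in, so that I can check the height before it locks. Do not push the other things on the ledge about.

Things in the scene. Friction and masses are not known exactly. Their poses are not given: they have to be found in the camera images.
- stand: Vanity mirror stand, fixed by its black suction foot (120 mm across). Origin: underside of the foot; x to the side the mirror faces, z up. Aluminium outer tube 22 mm across (collar 27 mm), top 168 mm above the ledge. On its +x side four dark holes, 40 mm apart (from below: stowed, first, second, third stop), where the column's pin locks.
- column (a joint): How far the inner column with grip, rail and mirror is drawn up, m: 0 stowed (start), 0.040 first, 0.080 second, 0.120 third stop. Takes about 6 N. At each stop the pin locks it (1 mm play) unless the release is in. With the release in it slides freely past all stops and only the hand carries it; let go between stops it stays there unlocked, the pin rubbing in the tube, and locks at the next stop it is moved to.
- release (a joint): The release: a grey press bar, 24 mm wide, 30 mm high, in the +x face of the grip. 0 out, 0.005 m fully in; sprung, about 6 N to start it, 9 N to push it home. It frees the column once it is 3 mm in and springs back when let go.
- grip (a point): Centre of the black grip block on the column: 30 mm along x, 36 mm along y, 44 mm high; 195 mm above the ledge when stowed. Axes as the stand's. The release stands 6 mm proud of its +x face at this height: 36 mm over both along x, 31 mm squeezed home. Open above; pinching across x from above squeezes the release. Rail on its +y side, mirror arm on its -y side.
- rail (a point): Rail for clip-on lights: flat aluminium bar on edge, 8 mm thick along x, 22 mm high, from 18 to 152 mm in +y of the grip's centre. This point is on its top edge, mid-length, 85 mm in +y of the grip's centre and 11 mm above it. Axes as the stand's. On its outer half a light is clear of a hand on the grip.
- mirror_face (a point): Centre of the glass of the round mirror (112 mm across, 10 mm thick) on the other arm, 115 mm in -y of the grip's centre and 40 mm lower. The glass looks along +x.
- light_pivot (a point): Clip-on light, 65 g: white spring clamp 26 mm wide with a round lamp on one jaw. Starts clipped upright on the caddy's board. Point on the hinge, 8 mm above the board's edge; x to the lamp's side, y along the hinge, z up. Jaws reach 38 mm below it, rubber pads 20 to 34 mm below; the hinge barrel 4 mm below. Seated the same way on the rail it is 8 mm above the rail's top edge.
- light_tails (a point): Where to pinch the light: middle of its two flat tails, 27 mm above the pivot, axes as the pivot's. The tails rise to 45 mm above the pivot, leaning apart: 26 mm over their outsides here, 34 mm at the top. Pinching them along x (8 to 12 N) opens the jaws, until about 15 mm remain over them and the pads are 16 to 19 mm apart.
- jaw (a joint): Opening of the light's spring clamp, rad: 0 when it grips the 8 mm board or the 8 mm rail, -0.06 shut on nothing, 0.42 fully open.
- lamp_face (a point): Centre of the lamp's shining face, 22.5 mm in +x of the pivot and 27 mm below it, looking along the light's +x. The lamp is 48 mm across, 12 mm thick; its top edge is 3 mm below the pivot.
- caddy: Bamboo caddy, fixed, 94 by 170 mm (x by y), walls 32 mm high, with a tall board along its -x side: 8 mm thick, 95 mm high, 43 mm in -x of the origin (centre of the underside). The light starts within 30 mm of the board's middle, lamp on the +x side.
- cup_mid (a point): Bystander: middle of the ceramic toothbrush cup, 76 mm across, 98 mm high, two toothbrushes in it reaching 190 mm.
- nail_brush_mid (a point): Bystander: middle of the wooden nail brush, 90 by 38 by 28 mm.
- hair_clip_mid (a point): Bystander: middle of the yellow plastic hair clip lying on the ledge, about 70 by 30 by 22 mm.
- dropper_mid (a point): Bystander: middle of the glass dropper bottle, 33 mm across, 99 mm high.
- jar_mid (a point): Bystander: middle of the small cream jar standing in the caddy, 44 mm across, 36 mm high.
- soap_pump_mid (a point): Bystander: middle of the soap pump, 60 mm across, 145 mm high with its spout.
Not all that is in view belongs to the job. Leave any green or red look-alike of the part that bears light_pivot alone.

How it is judged (in metres and radians):
On the way, in this order (a step that is already met when the one before it is completed fails the run):
1. the light is clipped over the rail, lamp facing the mirror's way, and let go, with the column still stowed (x of light_pivot in the frame of rail between -0.008 and 0.008 m and y of light_pivot in the frame of rail between -0.06 and 0.07 m and z of light_pivot in the frame of rail between 0 and 0.02 m and x of lamp_face in the frame of rail above 0.01 m and angle between light_pivot's own z axis and vertical below 0.35 rad and value of joint jaw between -0.035 and 0.08 rad and contact force between light and stand above 1 N and contact force between light and the fingers below 0.3 N and value of joint column below 0.01 m), for 0.3 s.
2. the column is drawn past its first stop with the release in (value of joint column above 0.05 m and value of joint release above 0.0028 m), for 0.05 s.
At the end, for the whole second after the job is handed in: The column is still at its second stop (0.080 m within 7 mm), the fingers pinching its grip (over 3 N), release at least 3 mm in, so only the hand carries it. The light's jaws are shut astride the rail, upright within 0.35 rad, lamp on the mirror's side, untouched by the fingers (x of light_pivot in the frame of rail between -0.008 and 0.008 m and y of light_pivot in the frame of rail between -0.06 and 0.07 m and z of light_pivot in the frame of rail between 0 and 0.02 m and x of lamp_face in the frame of rail above 0.01 m and angle between light_pivot's own z axis and vertical below 0.35 rad and value of joint jaw between -0.035 and 0.08 rad and contact force between light and stand above 1 N and contact force between light and the fingers below 0.3 N and value of joint column between 0.073 and 0.087 m and velocity of joint column between -0.02 and 0.02 m/s and value of joint release above 0.003 m and contact force between stand and the fingers above 3 N); the arm keeps its last pose, push and grip.
It fails at once if a bystander is pushed more than 30 mm (distance of any of cup_mid, nail_brush_mid, hair_clip_mid, dropper_mid, jar_mid, soap_pump_mid from where it was at the start of the episode above 0.03 m).
It fails at once if a bystander is knocked over (angle between any of cup_mid, nail_brush_mid, hair_clip_mid, dropper_mid, jar_mid, soap_pump_mid's own z axis and vertical above 0.6 rad).
It also fails if it takes over 48 s, if anything falls off the work surface, if the arm or the gripper's body presses on something with over 40 N, if the wrist force passes 120 N, or if a joint passes its speed limit or range.

## Working session

There is one attempt and no reset: what is moved stays moved. The work goes in short steps, Python scripts to look and compute and a shell command to move; the robot and the scene stay as the last step left them, time stands still between calls to the robot, and variables do not carry over. Pictures are saved under pics/ and viewed, and the job is handed in when it is done.

```bash
ls -la; mkdir -p pics; python3 - <<'E'
from cell import monitor, vision, order, manip
import cv2
print(monitor.read_state()); print(manip.grasp_offset)
for n in ["scene","side","wrist"]:
    c=vision.camera(n); cv2.imwrite(f"pics/{n}0.png",c["color"])
    print(n,c["fx"],c["fy"],c["cx"],c["cy"],c.get("cam_to_world",c.get("tool_from_camera")).round(4).tolist() if hasattr(c.get("cam_to_world",c.get("tool_from_camera")),"round") else c.get("cam_to_world",c.get("tool_from_camera")))
E
```

```text
total 12
drwxr-xr-x  3 agent agent 4096 Dec  6 03:55 .
drwxr-xr-x 23 root  root  4096 Dec  6 03:55 ..
drwxr-xr-x  2 agent agent 4096 Dec  6 03:55 pics
{'clock': 0.0, 'joints': array([-1.31159086e+00,  3.00455513e-01,  1.52156522e+00, -2.21928039e-05,
        1.32066990e+00, -6.66300862e-02]), 'qd': array([ 5.04030517e-04, -1.13825353e-03,  1.82196457e-04, -5.99085061e-04,
        9.02871900e-05, -9.29853021e-04]), 'effort': array([-2.11889535e-03, -5.31819034e+01, -3.52734911e+01,  7.07706157e-02,
        2.43942562e-02, -1.28980464e-04]), 'eef_pos': array([ 175.96744933, -520.8283419 ,  204.90158247]), 'eef_rot': array([-3.14049568e+00, -5.16556270e-05,  3.25841029e-01]), 'wrist_force': array([ 0.11444415,  0.24031297, -0.33958448]), 'moment': array([-0.0405412 , -0.05795541, -0.00290644]), 'finger_gap': 93.71713898886563}
18.8
scene 574.4489178454216 574.4489178454216 311.8651971427229 240.9298789454308 [[0.6358, 0.4214, -0.6467, 1213.9465], [0.7718, -0.3593, 0.5246, -603.6137], [-0.0113, -0.8327, -0.5537, 762.0311], [0.0, 0.0, 0.0, 1.0]]
side 538.3037233564337 538.3037233564337 320.7152834689911 237.89138535407454 [[-0.92, -0.2244, 0.3214, 110.8701], [-0.3915, 0.4868, -0.7809, 894.6923], [0.0188, -0.8442, -0.5357, 788.6386], [0.0, 0.0, 0.0, 1.0]]
wrist 380.9093984879676 380.9093984879676 318.98895618923177 231.74811604044882 [[-0.0003, -0.9709, -0.2396, 69.565], [1.0, -0.0002, -0.0004, -0.3035], [0.0003, -0.2396, 0.9709, -180.7425], [0.0, 0.0, 0.0, 1.0]]
```

View pics/scene0.png

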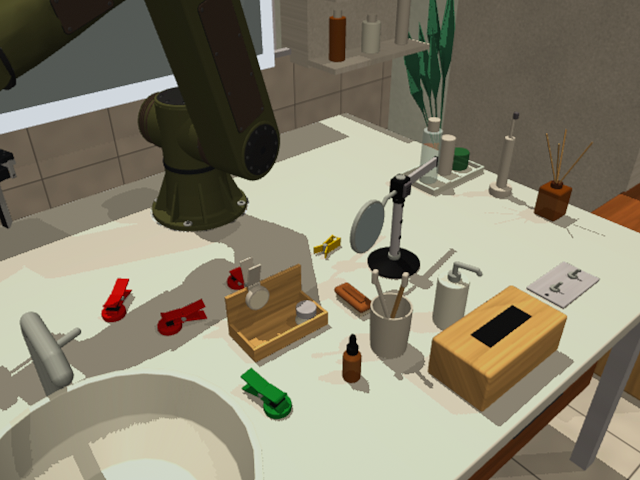

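View pics/side0.png

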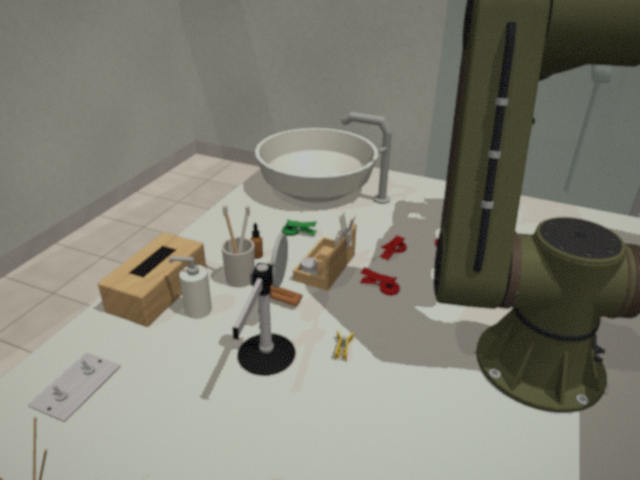

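View pics/wrist0.png

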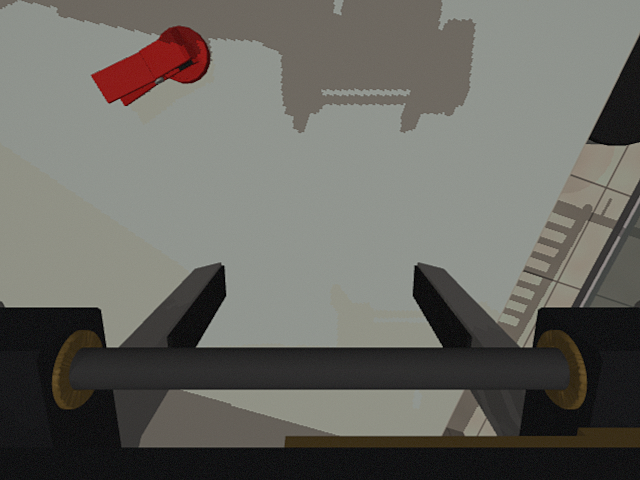

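The scene view shows the light on the caddy board at about (255,285), the grip at (400,188), the mirror at (368,225) and the rail running to about (437,160). Side view: grip (263,272), rail end (236,333), light (345,232). I'll enlarge these areas to pick pixels.

```bash
python3 - <<'E'
import cv2
a=cv2.imread("pics/scene0.png"); b=cv2.imread("pics/side0.png")
def crop(im,x,y,w,h,s,f): cv2.imwrite(f,cv2.resize(im[y:y+h,x:x+w],None,fx=s,fy=s,interpolation=cv2.INTER_CUBIC))
crop(a,220,250,120,110,5,"pics/c1.png"); crop(a,340,145,120,140,4,"pics/c2.png")
crop(b,290,205,80,90,6,"pics/c3.png"); crop(b,220,225,90,150,4,"pics/c4.png")
E
```

```text
(no output)
```

View pics/c1.png

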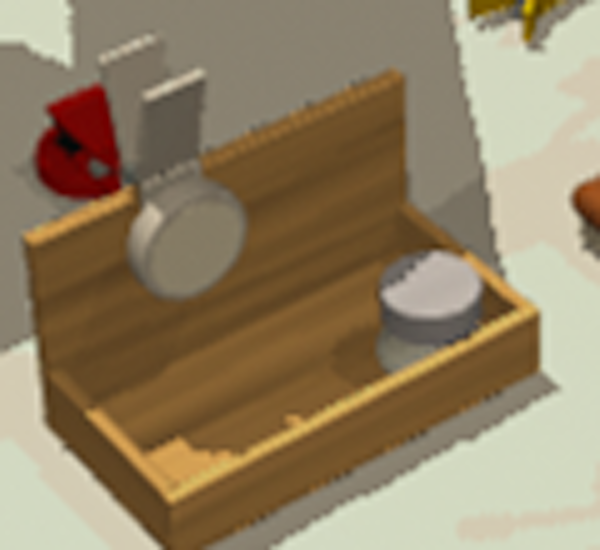

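View pics/c2.png

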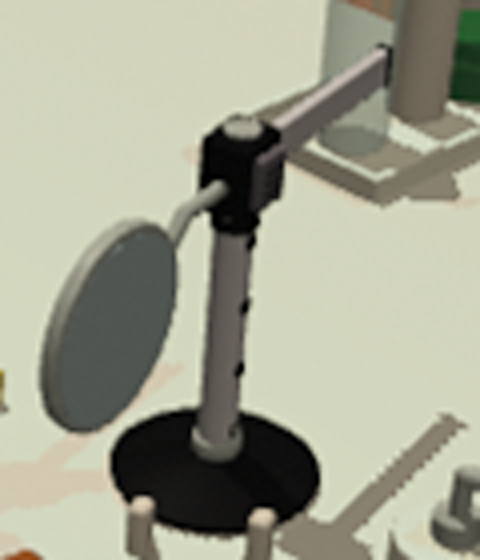

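View pics/c3.png

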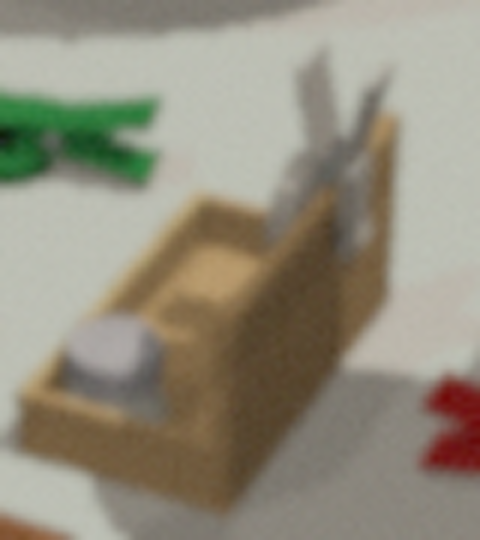

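View pics/c4.png

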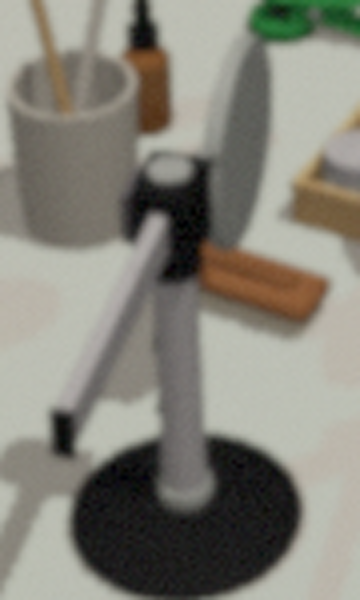

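```bash
cat > h.py <<'E'
import numpy as np, cv2
from scipy.optimize import least_squares
from scipy.spatial.transform import Rotation as R
from cell import monitor, vision, order, manip
def cam(n):
    s=monitor.read_state(); c=vision.camera(n)
    K=np.array([[c["fx"],0,c["cx"]],[0,c["fy"],c["cy"]],[0,0,1]])
    if n=="wrist":
        T=np.eye(4); T[:3,:3]=R.from_euler("xyz",s["eef_rot"]).as_matrix(); T[:3,3]=s["eef_pos"]
        M=T@np.array(c["tool_from_camera"])
    else: M=np.array(c["cam_to_world"])
    return c["color"],K,M
def proj(P,K,M):
    P=np.atleast_2d(P); q=(P-M[:3,3])@M[:3,:3]; q=q@K.T
    return q[:,:2]/q[:,2:]
def ray(px,K,M):
    d=M[:3,:3]@np.linalg.solve(K,[px[0],px[1],1]); return M[:3,3],d
def onplane(px,z,K,M):
    o,d=ray(px,K,M); return o+d*(z-o[2])/d[2]
def place(p,P):
    c,s=np.cos(p[2]),np.sin(p[2]); P=np.array(P,float)
    return np.c_[p[0]+c*P[:,0]-s*P[:,1],p[1]+s*P[:,0]+c*P[:,1],P[:,2]]
def fit(obs,p0):  # obs list (P,px,K,M)
    f=lambda p:np.concatenate([(proj(place(p,P),K,M)-px).ravel() for P,px,K,M in obs])
    r=least_squares(f,p0,loss="soft_l1"); return r.x,f(r.x)
E
cat > m1.py <<'E'
from h import *
_,Ks,Ms=cam("scene"); _,Kd,Md=cam("side")
def A(l,o,s): return np.array(l)/s+np.array(o)
P=[(-39,-85,95),(-47,-85,95),(-39,85,95),(47,85,32),(47,-85,32),(47,85,0)]
px=A([(37,244),(27,235),(404,77),(538,312),(170,497),(538,372)],(220,250),5)
P2=[(-47,-85,95),(47,85,32),(-47,85,0),(47,-85,32)]
px2=A([(398,118),(20,390),(230,512),(205,195)],(290,205),6)
o=[(P,px,Ks,Ms),(P2,px2,Kd,Md)]
c,r=fit(o,[500,-250,0]); print("caddy",c,r.round(1))
P=[(0,0,217),(0,152,206),(0,-115,155),(0,0,3)]
px=A([(240,128),(387,45),(108,327),(215,472)],(340,145),4)
px2=A([(172,165),(62,410),(237,140),(187,515)],(220,225),4)
s,r=fit([(P,px,Ks,Ms),(P,px2,Kd,Md)],[550,100,0]); print("stand",s,r.round(1))
# light: tail tops ; triangulate on caddy frame y unknown
f=lambda t:(proj(place(c,[(-43+17,t[0],95+8+45),(-43-17,t[0],148),(-43+22.5,t[0],76)]),Ks,Ms)-A([(175,85),(130,48),(190,250)],(220,250),5)).ravel()
l=least_squares(f,[0]); print("light y in caddy",l.x,l.fun.round(1))
print("pivot",place(c,[(-43,l.x[0],103)]),"rail mid",place(s,[(0,85,206)]))
print("grip",place(s,[(0,0,195)]))
E
python3 m1.py
```

```text
caddy [ 5.21618704e+02 -1.28631937e+02 -3.72374363e-02] [-1.6 -0.3 -1.8 -0.7 -0.1 -0.7  0.1 -0.9 -0.5  0.6  0.1 -0.4 -0.4 -0.3
 -1.9  0.4 -1.6  1.5 -2.6 -1. ]
stand [5.11757000e+02 1.99019374e+02 2.08454193e-01] [-0.7  0.3 -2.   0.4 -0.5 -0.2 -1.4 -0.9 -1.3  1.3 -0.5 -0.1 -0.4  0.4
 -0.8 -0.3]
light y in caddy [-26.88076241] [-0.4 -0.2 -1.3 -1.4  0.7 -0.8]
pivot [[ 477.6477733  -153.89322501  103.        ]] rail mid [[494.16643705 282.17929301 206.        ]]
grip [[511.75700044 199.0193743  195.        ]]
```

```bash
python3 -m jog '[[0,0,-1.5,0,0,-0.15,100],[0,0,-1.5,0,0,-0.15,100],[0,0,-1.5,0,0,-0.15,100],[0,0,-1.5,0,0,-0.15,100],[0,0,-1.5,0,0,-0.15,100],[0,0,-1.5,0,0,-0.15,100],[0,0,-1.5,0,0,-0.15,100],[0,0,-1.5,0,0,-0.15,100]]'
cat > d.py <<'E'
# rows needed from the current pose to a wanted TCP position (and yaw)
import sys; from h import *
x,y,z,yaw=map(float,sys.argv[1:5])
s=monitor.read_state(); Rt=R.from_euler("xyz",s["eef_rot"]); Rw=R.from_euler("xyz",[np.pi,0,yaw])
print("clock",s["clock"],"pos",s["eef_pos"].round(1),"rot",s["eef_rot"].round(3),"gap",round(s["finger_gap"],1),"F",s["wrist_force"].round(1))
d=np.array([x,y,z])-s["eef_pos"]
print("shift cm now",(Rt.inv().apply(d)/10).round(2)," after turn",(Rw.inv().apply(d)/10).round(2)," turn",(Rt.inv()*Rw).as_rotvec().round(3))
E
python3 d.py 477.6 -153.9 250 1.534
python3 - <<'E'
from h import *
_,K,M=cam("scene")
for n,p,z in [("cup base",(390,345),10),("soap base",(450,318),5),("dropper",(352,378),5),("hairclip",(327,245),10),("brush",(352,298),14),("green",(265,395),10),("brush tip1",(376,276),190),("brush tip2",(406,278),190),("basin rim far",(170,392),100)]: print(n,onplane(p,z,K,M).round(0))
E
```

```text
clock: 1.05
eef_pos: [176.0, -521.0, 325.9]
eef_rot: [-3.142, -0.0, 1.532]
wrist_force: [0.2, -0.2, 0.2]
finger_gap: 94.0
clock 1.05 pos [ 176.  -521.   325.9] rot [-3.142 -0.     1.532] gap 94.0 F [ 0.2 -0.2  0.2]
shift cm now [37.85 28.71  7.6 ]  after turn [37.79 28.79  7.59]  turn [-0.    -0.    -0.002]
cup base [699.  -2.  10.]
soap base [718. 147.   5.]
dropper [ 710. -108.    5.]
hairclip [372. 125.  10.]
brush [556.  34.  14.]
green [ 647. -250.   10.]
brush tip1 [695. -48. 190.]
brush tip2 [730. -14. 190.]
basin rim far [ 618. -398.  100.]
```

```bash
python3 -m jog '[[4,3,0,0,0,0,100],[4,3,0,0,0,0,100],[4,3,0,0,0,0,100],[4,3,0,0,0,0,100],[4,3,0,0,0,0,100],[4,3,0,0,0,0,100],[4,3,0,0,0,0,100],[4,3,0,0,0,0,100]]'
python3 d.py 477.6 -153.9 250 1.534
```

```text
clock: 1.9
eef_pos: [431.0, -210.3, 325.2]
eef_rot: [3.141, 0.0, 1.522]
wrist_force: [1.1, -0.5, 0.3]
finger_gap: 93.9
clock 1.9 pos [ 431.  -210.3  325.2] rot [3.141 0.    1.522] gap 93.9 F [ 1.1 -0.5  0.3]
shift cm now [5.86 4.38 7.52]  after turn [5.81 4.45 7.52]  turn [ 0.     0.    -0.012]
```

```bash
python3 -m jog '[[2,1.5,1.5,0,0,-0.01,100],[2,1.5,1.5,0,0,0,100],[1.8,1.4,1.5,0,0,0,100],[0,0,1,0,0,0,100],[0,0,0,0,0,0,100]]'
python3 d.py 477.6 -153.9 250 1.534
python3 - <<'E'
from h import *
im,K,M=cam("wrist"); cv2.imwrite("pics/w1.png",im); np.savez("w1.npz",K=K,M=M)
E
```

```text
clock: 2.4
eef_pos: [475.8, -155.8, 268.9]
eef_rot: [-3.139, -0.001, 1.535]
wrist_force: [-0.1, -0.3, -0.0]
finger_gap: 94.0
clock 2.4 pos [ 475.8 -155.8  268.9] rot [-3.139e+00 -1.000e-03  1.535e+00] gap 94.0 F [-0.1 -0.3 -0. ]
shift cm now [0.19 0.18 1.89]  after turn [0.19 0.17 1.89]  turn [-0.003 -0.001  0.001]
```

View pics/w1.png

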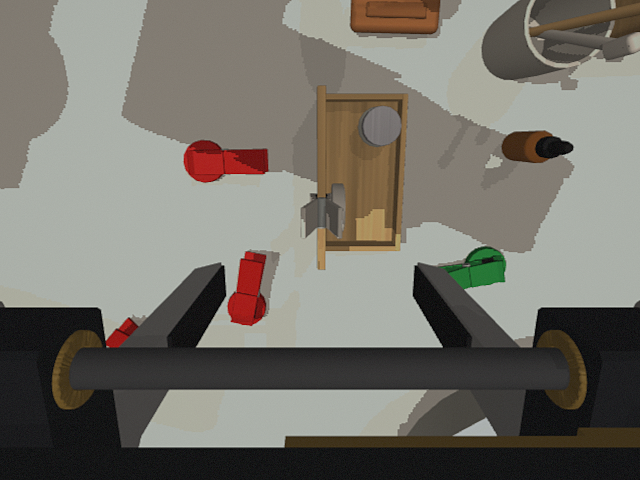

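The wrist view shows the light on the board, with its tails spanning about u 302–343 and v 197–238. The board's top edge runs from (321,87) to (321,268), and the red and green look-alikes are well clear. I'll check the fit against this view.

```bash
python3 - <<'E'
from h import *
z=np.load("w1.npz");K,M=z["K"],z["M"]
im=cv2.imread("pics/w1.png")
c=[521.6,-128.6,-.037]
P=[(-39,-85,95),(-47,-85,95),(-39,85,95),(-47,85,95)]+[(-43+a,-26.9+b,148) for a in(-17,17) for b in (-13,13)]
q=proj(place(c,P),K,M); print(q.round(1))
v=im.copy()
for p in q: cv2.circle(v,tuple(int(t) for t in p.round()),1,(255,0,255),-1)
cv2.imwrite("pics/w1o.png",cv2.resize(v[70:290,270:430],None,fx=3.6,fy=2.7,interpolation=cv2.INTER_CUBIC))
cv2.imwrite("pics/w1z.png",cv2.resize(im[170:280,280:370],None,fx=5,fy=5,interpolation=cv2.INTER_CUBIC))
E
```

```text
[[325.1 269.8]
 [316.9 269.7]
 [325.9  86. ]
 [316.8  86. ]
 [300.5 239.3]
 [300.2 208. ]
 [342.  239.4]
 [342.5 208.1]]
```

View pics/w1o.png

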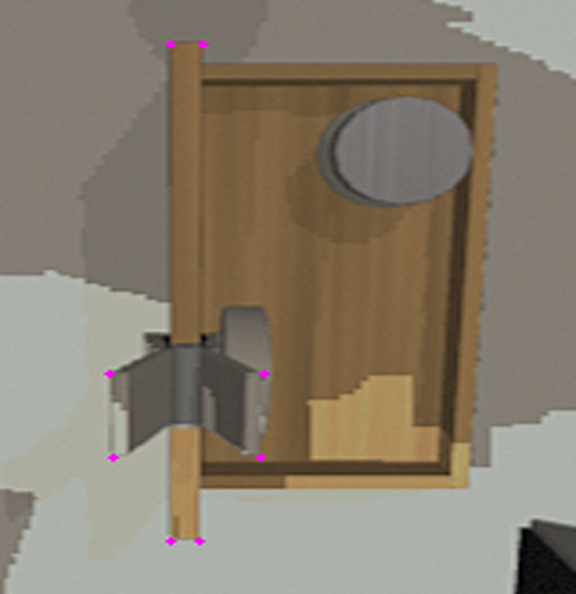

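View pics/w1z.png

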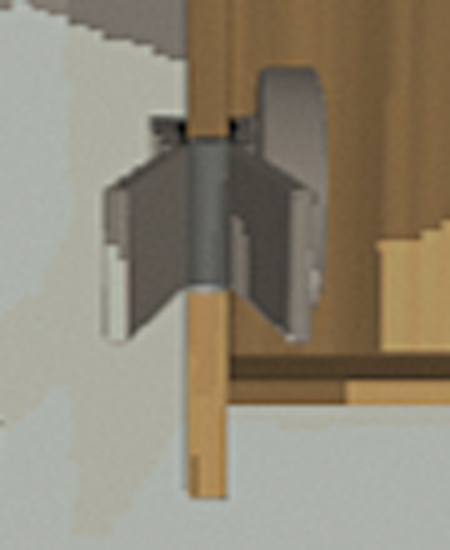

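```bash
python3 -m jog '[[0.19,0.17,3,0,0,0,100],[0,0,4,0,0,0,100],[0,0,4,0,0,0,100],[0,0,2.5,0,0,0,100],[0,0,1.2,0,0,0,100],[0,0,0.6,0,0,0,100],[0,0,0,0,0,0,100],[0,0,0,0,0,0,100]]'
python3 d.py 477.6 -153.9 111.2 1.534
```

```text
clock: 3.25
eef_pos: [478.7, -154.5, 118.8]
eef_rot: [3.14, 0.001, 1.535]
wrist_force: [-0.3, -0.3, 1.2]
finger_gap: 93.9
clock 3.25 pos [ 478.7 -154.5  118.8] rot [3.140e+00 1.000e-03 1.535e+00] gap 93.9 F [-0.3 -0.3  1.2]
shift cm now [ 0.05 -0.12  0.76]  after turn [ 0.05 -0.12  0.76]  turn [0.002 0.001 0.001]
```

```bash
python3 -m jog '[[0.05,-0.12,0.5,0,0,0,70],[0,0,0.25,0,0,0,40],[0,0,0,0,0,0,30],[0,0,0,0,0,0,25],[0,0,0,0,0,0,12],[0,0,0,0,0,0,12],[0,0,0,0,0,0,12],[0,0,0,0,0,0,12]]' 15
python3 d.py 477.6 -153.9 111.2 1.534
```

```text
clock: 4.05
eef_pos: [477.0, -153.5, 110.0]
eef_rot: [3.142, -0.0, 1.536]
wrist_force: [0.6, -0.6, 1.3]
finger_gap: 33.5
clock 4.05 pos [ 477.  -153.5  110. ] rot [ 3.142 -0.     1.536] gap 33.5 F [ 0.6 -0.6  1.3]
shift cm now [-0.03  0.06 -0.12]  after turn [-0.03  0.06 -0.12]  turn [ 0.    -0.     0.002]
```

```bash
python3 -m jog '[[0,0,0,0,0,0,12],[0,0,0,0,0,0,12],[0,0,0,0,0,0,12]]'
python3 - <<'E'
from h import *
im,K,M=cam("scene"); cv2.imwrite("pics/s1.png",cv2.resize(im[230:360,200:360],None,fx=4,fy=4,interpolation=cv2.INTER_CUBIC))
E
```

```text
clock: 4.35
eef_pos: [476.9, -153.5, 109.9]
eef_rot: [-3.141, -0.0, 1.536]
wrist_force: [0.5, 0.5, -0.2]
finger_gap: 14.5
```

View pics/s1.png

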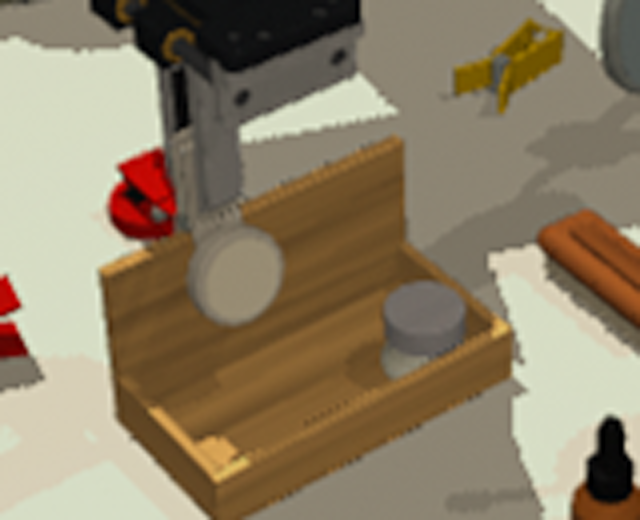

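The gap of 14.5 mm means the jaws are fully open. Lifting now.

```bash
python3 -m jog '[[0,0,-1,0,0,0,12],[0,0,-1.5,0,0,0,12],[0,0,-2,0,0,0,12],[0,0,-3,0,0,0,12],[0,0,-4,0,0,0,12],[0,0,-4,0,0,0,12],[0,0,-4,0,0,0,12],[0,0,-2,0,0,0,12]]'
python3 - <<'E'
from h import *
im,K,M=cam("scene"); cv2.imwrite("pics/s2.png",im)
print(place([511.8,199,.208],[(0,115,206),(0,110,206),(0,0,195)]))
E
python3 d.py 487.8 311.5 310 1.779
```

```text
clock: 5.2
eef_pos: [477.1, -153.6, 329.4]
eef_rot: [3.137, 0.002, 1.536]
wrist_force: [0.1, 0.1, -1.0]
finger_gap: 14.4
[[488.05210642 311.52127599 206.        ]
 [489.08462354 306.6290466  206.        ]
 [511.8        199.         195.        ]]
clock 5.25 pos [ 477.6 -153.7  331.2] rot [3.135e+00 3.000e-03 1.536e+00] gap 14.2 F [-1.2 -0.4  3.3]
shift cm now [46.54 -0.62  2.  ]  after turn [45.31 10.62  2.12]  turn [ 0.007  0.003 -0.243]
```

View pics/s2.png

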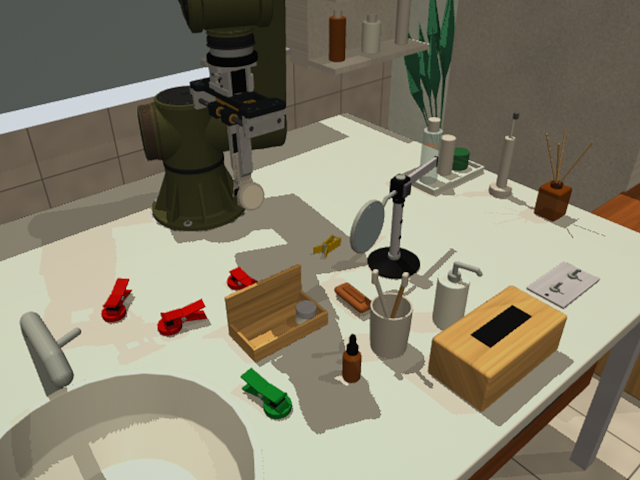

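The light is held, with the lamp at (250,196). I'll carry it high toward the rail.

```bash
python3 -m jog '[[2.5,0,0,0,0,0,12],[4.5,0,0,0,0,0,12],[4.5,0,0,0,0,0,12],[4.5,0,0,0,0,0,12],[4.5,0,0,0,0,0,12],[4.5,0,0,0,0,0,12],[4.5,0,0,0,0,0,12],[3.5,0,0,0,0,0,12]]'
python3 -m jog '[[2.5,0,0,0,0,-0.06,12],[2.5,0,0,0,0,-0.06,12],[2.5,0,0,0,0,-0.06,12],[2,0,0,0,0,-0.06,12],[0,0,0,0,0,0,12],[0,0,0,0,0,0,12]]'
python3 d.py 487.8 311.5 310 1.779
python3 - <<'E'
from h import *
im,K,M=cam("wrist"); cv2.imwrite("pics/w2.png",im); np.savez("w2.npz",K=K,M=M)
E
```

```text
clock: 6.05
eef_pos: [487.9, 178.6, 324.8]
eef_rot: [-3.141, -0.0, 1.537]
wrist_force: [0.3, 0.3, 0.0]
finger_gap: 14.1
clock: 6.65
eef_pos: [483.6, 270.8, 324.7]
eef_rot: [-3.141, 0.0, 1.775]
wrist_force: [0.2, -1.0, -0.7]
finger_gap: 14.3
clock 6.65 pos [483.6 270.8 324.7] rot [-3.141  0.     1.775] gap 14.3 F [ 0.2 -1.  -0.7]
shift cm now [3.9  1.24 1.47]  after turn [3.9  1.25 1.47]  turn [-0.001  0.    -0.004]
```

View pics/w2.png

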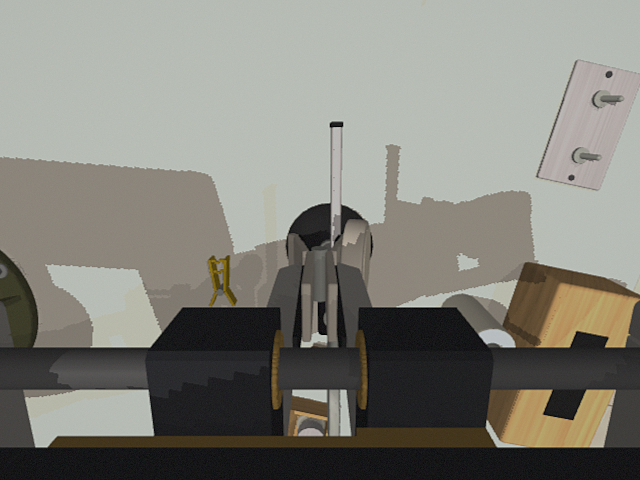

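The rail runs vertically from its end cap at (336,124) down to about (336,215), so the yaw matches. The clamp hinge is around (320,255). Next I compare the fitted stand with this view.

```bash
python3 - <<'E'
from h import *
z=np.load("w2.npz");K,M=z["K"],z["M"]
im=cv2.imread("pics/w2.png")
s=[511.8,199.0,.208]
P=[(4,152,206),(-4,152,206),(4,80,206),(-4,80,206),(4,120,206),(-4,120,206)]
q=proj(place(s,P),K,M); print(q.round(1))
st=monitor.read_state(); Rt=R.from_euler("xyz",st["eef_rot"])
L=[Rt.apply([0,a,-8+b])*1+st["eef_pos"] for a,b in[(0,8),]]
# predicted pivot, 7mm below TCP along tool z -> tool (0,0,+7), barrel halves +-13 in x
piv=[st["eef_pos"]+Rt.apply(v) for v in [(-13,0,7),(13,0,7)]]
print("piv px",proj(piv,K,M).round(1))
g=cv2.cvtColor(im,cv2.COLOR_BGR2GRAY)
for r in(140,160,180,200): print(r,g[r,322:352].tolist())
v=im.copy()
for p in list(q)+list(proj(piv,K,M)): cv2.circle(v,tuple(int(t) for t in p.round()),0,(255,0,255),-1)
cv2.imwrite("pics/w2o.png",cv2.resize(v[110:350,250:400],None,fx=4,fy=2.5,interpolation=cv2.INTER_NEAREST))
E
```

```text
[[340.4 129. ]
 [329.9 129.1]
 [339.6 221.7]
 [329.6 221.8]
 [340.  171.6]
 [329.8 171.6]]
piv px [[318.6 299. ]
 [318.6 252.1]]
140 [186, 188, 186, 187, 188, 186, 189, 191, 155, 115, 159, 181, 186, 183, 184, 182, 183, 183, 167, 128, 161, 191, 188, 188, 187, 186, 187, 187, 187, 187]
160 [188, 188, 187, 188, 189, 187, 189, 192, 151, 121, 165, 181, 185, 184, 184, 181, 181, 182, 162, 143, 173, 189, 189, 186, 187, 187, 187, 187, 186, 187]
180 [188, 188, 188, 187, 187, 185, 188, 194, 142, 112, 172, 182, 184, 184, 183, 183, 182, 178, 149, 161, 193, 188, 189, 186, 187, 187, 189, 187, 186, 187]
200 [189, 186, 186, 186, 186, 189, 187, 195, 142, 120, 175, 184, 184, 184, 184, 182, 183, 172, 140, 162, 190, 189, 188, 188, 189, 187, 188, 187, 187, 188]
```

View pics/w2o.png

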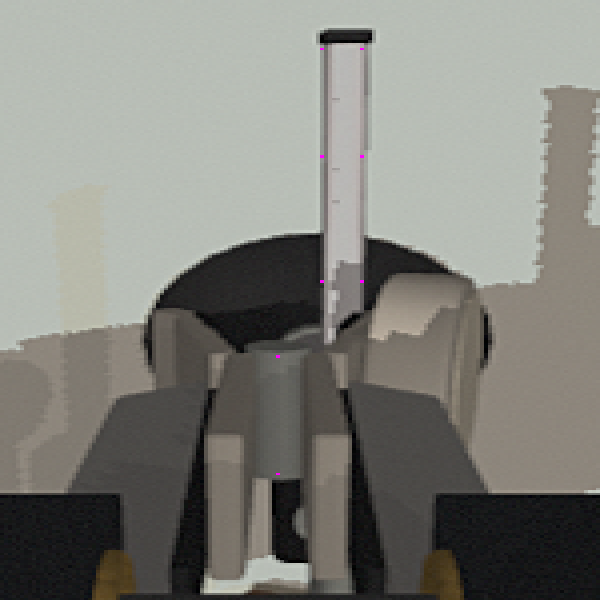

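```bash
python3 -m jog '[[2,0.7,0,0,0,0,12],[1.9,0.54,0,0,0,0,12],[0,0,1.5,0,0,0,12],[0,0,1.5,0,0,0,12],[0,0,0,0,0,0,12],[0,0,0,0,0,0,12]]'
python3 d.py 487.9 311.5 222 1.779
python3 - <<'E'
from h import *
im,K,M=cam("wrist"); cv2.imwrite("pics/w3.png",im); np.savez("w3.npz",K=K,M=M)
s=[511.8,199.0,.208]
print(proj(place(s,[(4,152,206),(-4,152,206),(4,130,206),(-4,130,206)]),K,M).round(1))
g=cv2.cvtColor(im,cv2.COLOR_BGR2GRAY)
for r in range(140,260,15): print(r,g[r,302:340].tolist())
im2,K,M=cam("side"); cv2.imwrite("pics/d3.png",cv2.resize(im2[160:370,180:340],None,fx=3.6,fy=2.8,interpolation=cv2.INTER_CUBIC))
E
```

```text
clock: 7.3
eef_pos: [488.2, 311.0, 295.5]
eef_rot: [3.141, -0.0, 1.774]
wrist_force: [0.9, -0.7, -0.4]
finger_gap: 14.3
clock 7.3 pos [488.2 311.  295.5] rot [ 3.141 -0.     1.774] gap 14.3 F [ 0.9 -0.7 -0.4]
shift cm now [ 0.06 -0.02  7.35]  after turn [ 0.06 -0.02  7.35]  turn [ 0.    -0.    -0.005]
[[323.9 184.3]
 [312.6 184.4]
 [323.9 214.8]
 [312.9 214.8]]
140 [182, 183, 181, 180, 182, 181, 182, 181, 180, 181, 181, 181, 181, 180, 183, 181, 182, 182, 180, 180, 182, 181, 180, 180, 182, 182, 181, 182, 180, 181, 182, 179, 181, 181, 182, 183, 179, 180]
155 [181, 181, 180, 181, 181, 180, 180, 181, 181, 182, 183, 180, 180, 181, 181, 182, 183, 182, 182, 180, 180, 181, 182, 182, 182, 181, 180, 182, 181, 183, 181, 180, 178, 183, 181, 180, 181, 180]
170 [181, 182, 182, 181, 183, 181, 181, 181, 182, 180, 180, 182, 181, 181, 182, 182, 180, 182, 181, 182, 183, 181, 180, 183, 181, 182, 184, 182, 181, 181, 182, 181, 181, 182, 181, 183, 181, 182]
185 [181, 182, 181, 183, 181, 180, 181, 181, 182, 182, 183, 166, 144, 158, 175, 177, 176, 178, 176, 178, 178, 168, 135, 157, 186, 183, 182, 181, 181, 181, 181, 182, 181, 181, 181, 181, 180, 181]
200 [181, 182, 180, 181, 182, 181, 181, 182, 180, 181, 182, 186, 161, 151, 172, 176, 176, 175, 175, 176, 177, 164, 136, 157, 185, 182, 182, 180, 182, 180, 182, 181, 182, 181, 183, 180, 181, 181]
215 [181, 182, 182, 182, 181, 182, 180, 181, 182, 181, 182, 184, 158, 146, 170, 178, 176, 176, 175, 176, 174, 167, 137, 157, 186, 182, 182, 181, 179, 181, 181, 182, 181, 180, 181, 181, 183, 182]
230 [182, 182, 180, 180, 179, 182, 182, 180, 182, 183, 183, 187, 155, 142, 172, 184, 153, 111, 119, 117, 109, 108, 92, 152, 188, 181, 183, 179, 181, 183, 184, 182, 181, 183, 181, 182, 182, 182]
245 [79, 79, 76, 63, 42, 37, 37, 34, 41, 37, 36, 20, 77, 141, 176, 186, 148, 98, 105, 110, 116, 112, 108, 80, 28, 35, 34, 30, 31, 21, 27, 57, 76, 77, 77, 77, 78, 84]
```

View pics/w3.png

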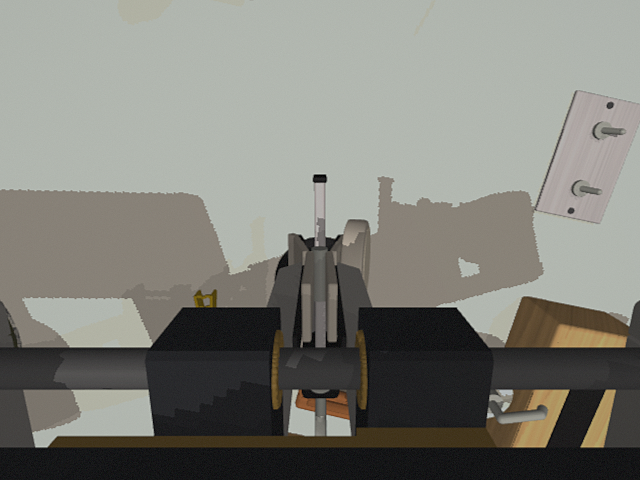

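View pics/d3.png

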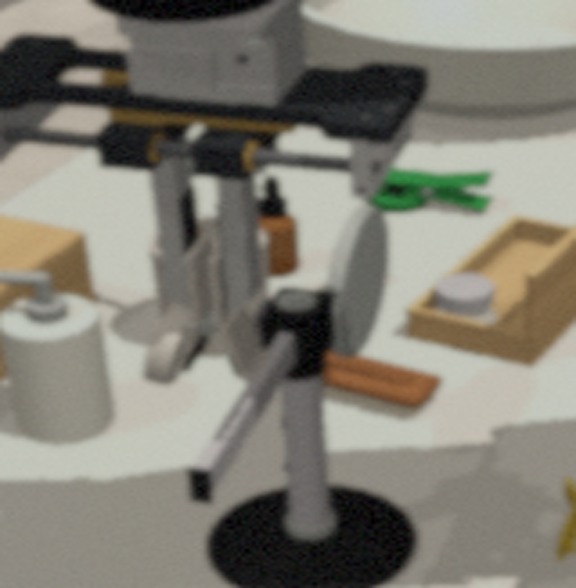

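Rail centre is at u≈319.2 and the clamp barrel at ≈319.5, so they are aligned. Descending.

```bash
python3 -m jog '[[0.03,0,1.5,0,0,0,12],[0,0,1.5,0,0,0,12],[0,0,1.5,0,0,0,12],[0,0,0.8,0,0,0,12],[0,0,0,0,0,0,12],[0,0,0,0,0,0,12]]'
python3 d.py 487.9 311.5 222 1.779
python3 - <<'E'
from h import *
im2,K,M=cam("side"); cv2.imwrite("pics/d4.png",cv2.resize(im2[200:370,180:340],None,fx=3.6,fy=3.5,interpolation=cv2.INTER_CUBIC))
im2,K,M=cam("scene"); cv2.imwrite("pics/s4.png",cv2.resize(im2[90:250,340:500],None,fx=3.6,fy=3.6,interpolation=cv2.INTER_CUBIC))
E
```

```text
clock: 8.0
eef_pos: [488.2, 312.0, 242.9]
eef_rot: [3.141, -0.0, 1.776]
wrist_force: [-1.0, 0.8, -1.3]
finger_gap: 14.2
clock 8.0 pos [488.2 312.  242.9] rot [ 3.141 -0.     1.776] gap 14.2 F [-1.   0.8 -1.3]
shift cm now [-0.04 -0.04  2.09]  after turn [-0.04 -0.04  2.09]  turn [ 0.001 -0.    -0.003]
```

View pics/d4.png

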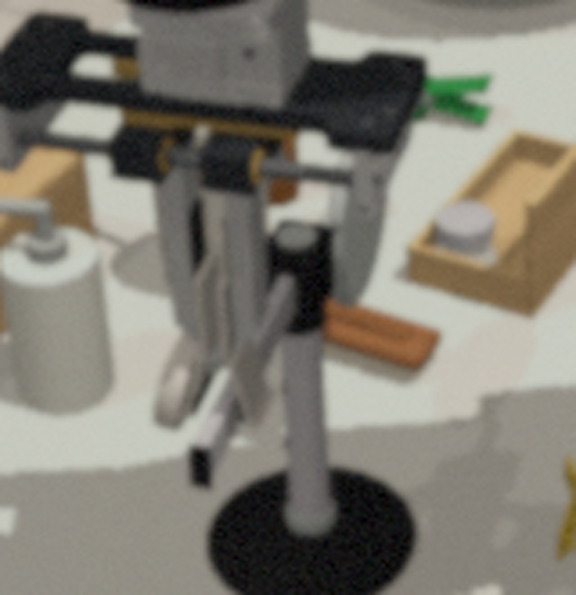

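View pics/s4.png

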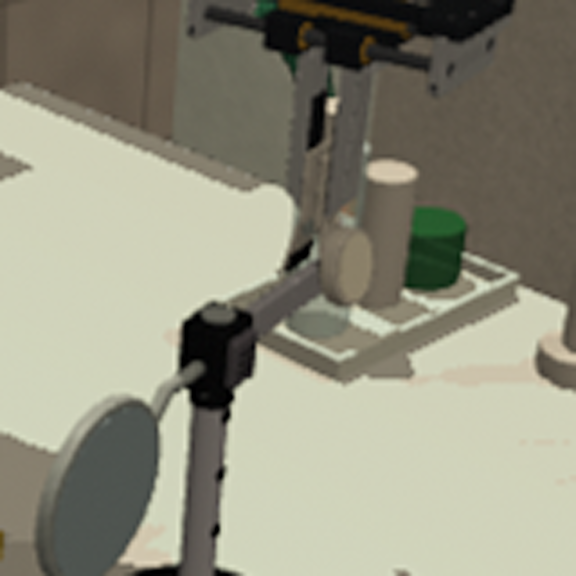

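Side view shows the two jaws on either side of the rail at (230,400). On to the seat height.

```bash
python3 -m jog '[[0,-0.03,0.7,0,0,0,12],[0,0,0.7,0,0,0,12],[0,0,0.5,0,0,0,12],[0,0,0.2,0,0,0,12],[0,0,0,0,0,0,12],[0,0,0,0,0,0,12]]'
python3 d.py 487.9 311.5 222 1.779
```

```text
clock: 8.7
eef_pos: [487.7, 311.9, 221.1]
eef_rot: [3.141, -0.0, 1.776]
wrist_force: [0.2, -0.0, -0.8]
finger_gap: 14.1
clock 8.7 pos [487.7 311.9 221.1] rot [ 3.141 -0.     1.776] gap 14.1 F [ 0.2 -0.  -0.8]
shift cm now [-0.05  0.01 -0.09]  after turn [-0.05  0.01 -0.09]  turn [ 0.    -0.    -0.003]
```

```bash
python3 -m jog '[[0,0,0,0,0,0,18],[0,0,0,0,0,0,22],[0,0,0,0,0,0,26],[0,0,0,0,0,0,32],[0,0,0,0,0,0,50],[0,0,0,0,0,0,80],[0,0,0,0,0,0,100],[0,0,0,0,0,0,100]]' 
python3 -m jog '[[0,0,0,0,0,0,100],[0,0,0,0,0,0,100],[0,0,0,0,0,0,100]]'
python3 - <<'E'
from h import *
im2,K,M=cam("side"); cv2.imwrite("pics/d5.png",cv2.resize(im2[200:370,180:340],None,fx=3.6,fy=3.5,interpolation=cv2.INTER_CUBIC))
im2,K,M=cam("scene"); cv2.imwrite("pics/s5.png",cv2.resize(im2[90:250,340:500],None,fx=3.6,fy=3.6,interpolation=cv2.INTER_CUBIC))
E
```

```text
clock: 9.5
eef_pos: [487.6, 311.9, 221.0]
eef_rot: [3.142, -0.0, 1.776]
wrist_force: [0.8, -0.6, -0.3]
finger_gap: 58.8
clock: 9.8
eef_pos: [487.6, 311.9, 220.9]
eef_rot: [-3.142, -0.0, 1.776]
wrist_force: [-0.1, 0.2, 0.6]
finger_gap: 82.7
```

View pics/d5.png

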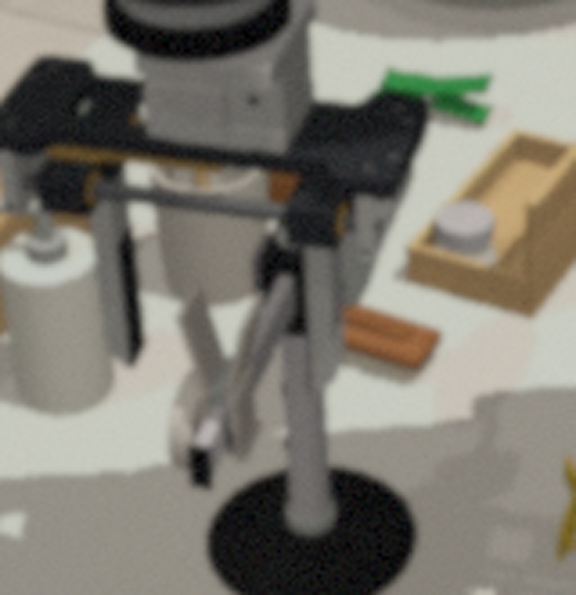

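View pics/s5.png

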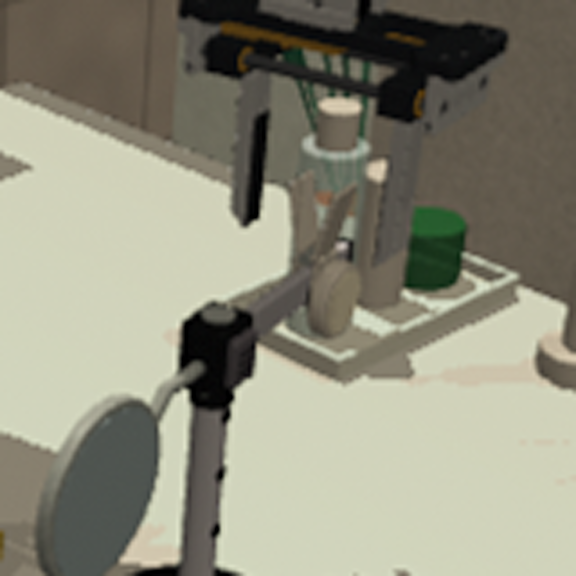

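The light is clipped on the rail and upright, with the lamp on the mirror's side and the fingers clear. Raise and look from above.

```bash
python3 -m jog '[[0,0,-1,0,0,0,100],[0,0,-2,0,0,0,100],[0,0,-3,0,0,0,100],[0,0,-3,0,0,0,100],[0,0,-1,0,0,0,100],[0,0,0,0,0,0,100]]'
python3 -m jog '[[-3,0,0,0,0,0,100],[-4,0,0,0,0,0,100],[-4,0,0,0,0,0,100],[-0.5,0,0,0,0,0,100],[0,0,0,0,0,0,100],[0,0,0,0,0,0,100]]'
python3 d.py 511.8 199 176.2 1.779
python3 - <<'E'
from h import *
im,K,M=cam("wrist"); np.savez("w6.npz",K=K,M=M)
cv2.imwrite("pics/w6r.png",im)
s=[511.8,199.0,.208]
P=[(a,b,217) for a in(-15,15) for b in(-18,18)]+[(21,b,210) for b in (-12,12)]+[(a,b,206) for a in(-4,4) for b in (150,20)]+[(0,115-13,214),(0,115+13,214),(22.5,115,187+24)]
q=proj(place(s,P),K,M);print(q.round(1))
for p in q: cv2.circle(im,tuple(int(t) for t in p.round()),1,(255,0,255),-1)
cv2.imwrite("pics/w6.png",im)
E
```

```text
clock: 10.5
eef_pos: [487.8, 312.0, 322.3]
eef_rot: [3.139, -0.001, 1.776]
wrist_force: [-0.6, -0.5, -0.1]
finger_gap: 94.1
clock: 11.1
eef_pos: [510.7, 200.0, 320.1]
eef_rot: [-3.14, -0.0, 1.776]
wrist_force: [0.7, 0.2, 0.0]
finger_gap: 94.0
clock 11.1 pos [510.7 200.  320.1] rot [-3.14  -0.     1.776] gap 94.0 F [0.7 0.2 0. ]
shift cm now [-0.12  0.1  14.39]  after turn [-0.12  0.08 14.39]  turn [-0.001 -0.    -0.003]
[[300.7 255.2]
 [300.  209.7]
 [339.2 255.1]
 [339.6 209.6]
 [346.4 245.2]
 [346.8 215.5]
 [313.6  21.5]
 [314.7 204.5]
 [325.   21.5]
 [324.9 204.5]
 [319.5  92.6]
 [319.4  53. ]
 [351.1  73.6]]
```

View pics/w6.png

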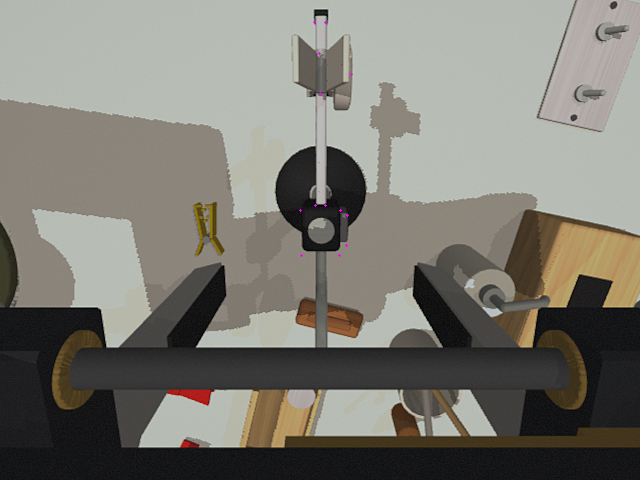

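The fit matches the view: the light's barrel is at (320,73), and the grip spans u 302–340, v 204–251. Going down over the grip.

```bash
python3 -m jog '[[0.1,0.12,2,0,0,0,100],[0,0,3,0,0,0,100],[0,0,3,0,0,0,100],[0,0,3,0,0,0,100],[0,0,2,0,0,0,100],[0,0,1,0,0,0,100],[0,0,0.4,0,0,0,100],[0,0,0,0,0,0,100]]'
python3 d.py 511.8 199 176.2 1.779
```

```text
clock: 11.95
eef_pos: [512.0, 201.0, 177.2]
eef_rot: [3.141, -0.0, 1.776]
wrist_force: [0.2, 0.2, 0.5]
finger_gap: 93.8
clock 11.95 pos [512.  201.  177.2] rot [ 3.141 -0.     1.776] gap 93.8 F [0.2 0.2 0.5]
shift cm now [-0.19 -0.06  0.1 ]  after turn [-0.19 -0.06  0.1 ]  turn [ 0.    -0.    -0.003]
```

```bash
python3 -m jog '[[0,0,0.1,0,0,0,60],[0,0,0,0,0,0,40],[0,0,0,0,0,0,30],[0,0,0,0,0,0,20],[0,0,0,0,0,0,20],[0,0,0,0,0,0,20],[0,0,0,0,0,0,20],[0,0,0,0,0,0,20]]' 25
python3 -m jog '[[0,0,0,0,0,0,20],[0,0,0,0,0,0,20],[0,0,0,0,0,0,20],[0,0,0,0,0,0,20]]'
```

```text
clock: 12.75
eef_pos: [512.5, 200.6, 176.0]
eef_rot: [3.14, -0.0, 1.776]
wrist_force: [7.5, 1.3, -3.6]
finger_gap: 33.4
clock: 13.15
eef_pos: [512.3, 200.6, 176.0]
eef_rot: [3.141, -0.0, 1.776]
wrist_force: [5.3, 1.3, -3.3]
finger_gap: 30.6
```

The gap is 30.6 mm, about the 31 mm stated for squeezed home. Drawing up in steps.

```bash
python3 -m jog '[[0,0,-0.5,0,0,0,20],[0,0,-1,0,0,0,20],[0,0,-1,0,0,0,20],[0,0,-1,0,0,0,20],[0,0,-1,0,0,0,20],[0,0,-1,0,0,0,20],[0,0,-1,0,0,0,20],[0,0,-0.5,0,0,0,20]]'
python3 -m jog '[[0,0,-0.5,0,0,0,20],[0,0,-0.3,0,0,0,20],[0,0,0,0,0,0,20],[0,0,0,0,0,0,20],[0,0,0,0,0,0,20],[0,0,0,0,0,0,20]]'
python3 - <<'E'
from h import *
im2,K,M=cam("side"); cv2.imwrite("pics/d7.png",cv2.resize(im2[140:370,180:340],None,fx=3.5,fy=2.6,interpolation=cv2.INTER_CUBIC))
im2,K,M=cam("scene"); cv2.imwrite("pics/s7.png",cv2.resize(im2[90:290,330:480],None,fx=3.5,fy=3,interpolation=cv2.INTER_CUBIC))
E
```

```text
clock: 13.95
eef_pos: [512.3, 200.5, 246.3]
eef_rot: [3.141, -0.0, 1.776]
wrist_force: [7.4, 1.9, -6.5]
finger_gap: 30.5
clock: 14.55
eef_pos: [512.2, 200.5, 253.8]
eef_rot: [3.141, 0.0, 1.776]
wrist_force: [6.3, 1.7, -2.6]
finger_gap: 31.0
```

View pics/d7.png

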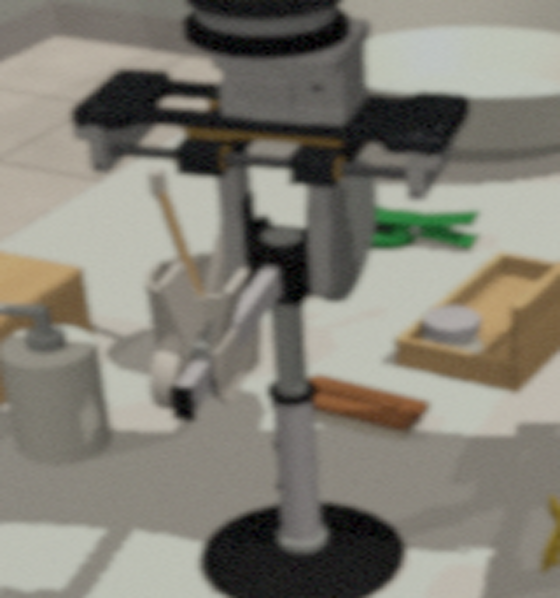

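View pics/s7.png

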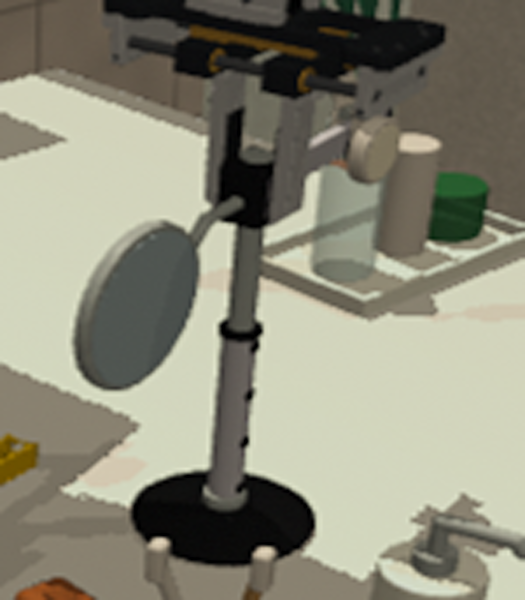

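The column is up with the light still on the rail. TCP rise is 77.8 mm, so I'll add 2 mm and check for slip against the images.

```bash
python3 -m jog '[[0,0,-0.2,0,0,0,20],[0,0,0,0,0,0,20],[0,0,0,0,0,0,20],[0,0,0,0,0,0,20],[0,0,0,0,0,0,20]]'
python3 - <<'E'
from h import *
s=[511.8,199,.208]
for n,b,b0 in [("side",(205,285,70,60),(205,285,70,75)),("scene",(335,190,70,70),0)]:
    im,K,M=cam(n); cv2.imwrite(f"pics/{n}8.png",im)
    for h in(75,80,85): print(n,h,"railend",proj(place(s,[(0,152,206+h)]),K,M).round(1).tolist(),"mirror",proj(place(s,[(0,-115,155+h)]),K,M).round(1).tolist())
a=cv2.imread("pics/side8.png")[215:300,215:285];b=cv2.imread("pics/scene8.png")[155:240,345:415]
cv2.imwrite("pics/c8.png",np.hstack([cv2.resize(a,None,fx=5.5,fy=5.5,interpolation=cv2.INTER_CUBIC),cv2.resize(b,None,fx=5.5,fy=5.5,interpolation=cv2.INTER_CUBIC)]))
E
```

```text
clock: 15.15
eef_pos: [512.3, 200.5, 255.8]
eef_rot: [3.141, -0.0, 1.776]
wrist_force: [5.4, 1.0, -3.3]
finger_gap: 30.6
side 75 railend [[231.6, 290.1]] mirror [[278.0, 229.3]]
side 80 railend [[231.4, 287.5]] mirror [[277.9, 227.1]]
side 85 railend [[231.2, 284.9]] mirror [[277.8, 224.9]]
scene 75 railend [[438.5, 124.9]] mirror [[368.1, 193.3]]
scene 80 railend [[438.8, 122.7]] mirror [[368.3, 191.0]]
scene 85 railend [[439.0, 120.5]] mirror [[368.4, 188.7]]
```

View pics/c8.png

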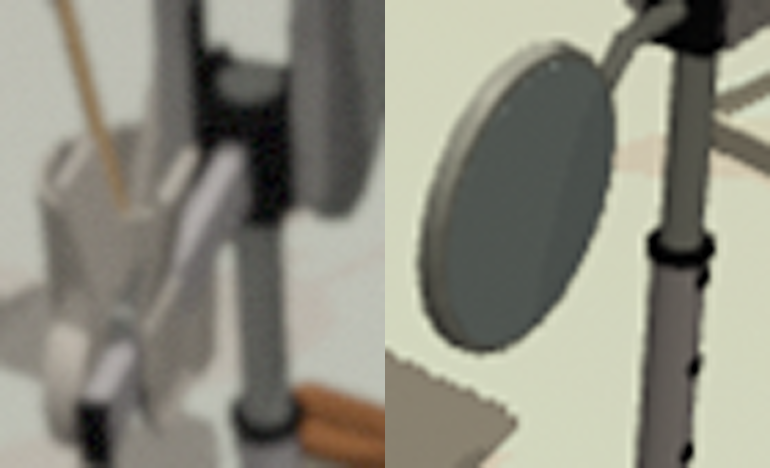

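```bash
python3 - <<'E'
from h import *
s=[511.8,199,.208]
_,K,M=cam("scene"); a=cv2.imread("pics/scene0.png"); b=cv2.imread("pics/scene8.png")
g=lambda i:cv2.resize(cv2.cvtColor(i,cv2.COLOR_BGR2GRAY),None,fx=4,fy=4,interpolation=cv2.INTER_CUBIC)
t=g(a)[198*4:256*4,348*4:388*4]; r=cv2.matchTemplate(g(b)[150*4:250*4,330*4:410*4],t,cv2.TM_CCOEFF_NORMED)
_,v,_,l=cv2.minMaxLoc(r); print(v,"now",l[0]/4+330,l[1]/4+150,"shift",l[0]/4+330-348,l[1]/4+150-198)
p0=proj(place(s,[(0,-115,155)]),K,M)
for h in (75,77,79,80,81,83,85): print(h,(proj(place(s,[(0,-115,155+h)]),K,M)-p0).round(2))
E
python3 d.py 511.8 199 255.8 1.776
```

```text
0.6728747487068176 now 349.75 163.5 shift 1.75 -34.5
75 [[  1.63 -33.3 ]]
77 [[  1.67 -34.22]]
79 [[  1.72 -35.14]]
80 [[  1.74 -35.61]]
81 [[  1.76 -36.07]]
83 [[  1.81 -37.  ]]
85 [[  1.85 -37.93]]
clock 15.3 pos [512.3 200.5 255.8] rot [ 3.141 -0.     1.776] gap 31.1 F [ 6.4  0.6 -2. ]
shift cm now [-0.14 -0.08 -0.  ]  after turn [-0.14 -0.08 -0.  ]  turn [ 0.001 -0.    -0.   ]
```

```bash
python3 - <<'E'
from h import *
s=[511.8,199,.208]
def run(n,box,P,win=46):
    _,K,M=cam(n); a=cv2.imread(f"pics/{n}0.png"); b=cv2.imread(f"pics/{n}8.png")
    def g(i):
        i=cv2.resize(cv2.GaussianBlur(cv2.cvtColor(i,cv2.COLOR_BGR2GRAY),(0,0),1),None,fx=5,fy=5,interpolation=cv2.INTER_CUBIC).astype(np.float32)
        return np.log1p(np.hypot(cv2.Sobel(i,5,1,0),cv2.Sobel(i,5,0,1)))
    x,y,w,h=box; dx=int(proj(place(s,[(P[0],P[1],P[2]+80)]),K,M)[0,1]-y)
    t=g(a)[y*5:(y+h)*5,x*5:(x+w)*5]; y0=max(y-win-15,0)
    r=cv2.matchTemplate(g(b)[y0*5:(y+h)*5,(x-8)*5:(x+w+8)*5],t,5); _,v,_,l=cv2.minMaxLoc(r)
    sh=(l[0]/5-8,l[1]/5+y0-y); p0=proj(place(s,[P]),K,M)[0]
    hs=np.arange(60,100,.2); pr=np.array([proj(place(s,[(P[0],P[1],P[2]+q)]),K,M)[0]-p0 for q in hs])
    print(n,round(v,2),sh,"height",hs[np.argmin(abs(pr[:,1]-sh[1]))].round(1))
run("scene",(346,196,42,62),(0,-115,155))
run("scene",(426,150,16,20),(0,152,200))
run("side",(230,318,16,24),(0,152,195))
run("side",(270,232,20,50),(0,-115,155))
E
```

```text
scene 0.69 (2.0, -36.80000000000001) height 82.6
scene 0.43 (-5.8, -44.0) height 99.8
side 0.48 (-4.0, -38.80000000000001) height 79.0
side 0.37 (2.0, -39.80000000000001) height 95.0
```

```bash
python3 - <<'E'
from h import *
im,K,M=cam("wrist")
print(proj(place([511.8,199,.208],[(0,102,294),(0,128,294),(-4,150,286),(4,150,286)]),K,M).round(0).tolist())
b,_,_=cam("scene")
cv2.imwrite("pics/f.png",np.hstack([cv2.resize(im,(480,360)),cv2.resize(b[80:200,375:480],(315,360),interpolation=cv2.INTER_CUBIC)]))
E
```

```text
[[315.0, 45.0], [315.0, -41.0], [303.0, -106.0], [326.0, -106.0]]
```

View pics/f.png

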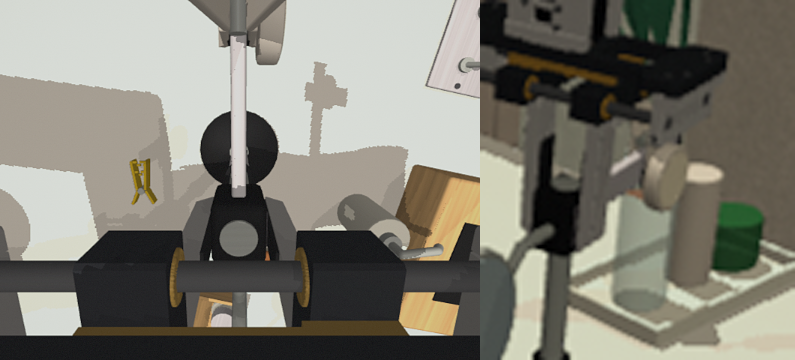

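The light sits astride the rail, barrel near end at about (318,47) in full-size pixels against a predicted (315,45). It is clear of the fingers, which hold the grip with a gap of about 31 mm. Handing in.

```bash
python3 -c "
from cell import order, monitor
s=monitor.read_state(); print(s['clock'],s['eef_pos'],s['finger_gap'])
print(order.sign_off())"
```

```text
15.6 [512.2547506  200.52354505 255.77675497] 31.034053664938217
the job is handed in; nothing more can be done
None
```

The light is off the caddy's board and clipped astride the outer half of the mirror rail, upright, with its lamp on the mirror's side. I squeezed the release with 25 N, drew the column up to the second stop and handed the job in at 15.6 s, still holding it squeezed. The sign-off gave no verdict.

**Last checks:**
- **Release:** the fingers ended 31.0 mm apart, which is the stated width with the release pushed home.
- **Height:** the arm's own reading shows the column raised 79.8 mm.
- **Height from images:** three of the five image checks gave 78, 79 and 82.6 mm, all within your tolerance. The other two gave 95 and about 100 mm; both were poor matches (scores 0.37 and 0.43), so I discounted them. The 79 mm match was itself weak (0.48).
- **Light:** the wrist and scene pictures show it seated on the rail and clear of the fingers.
- **Other things on the ledge:** the hand was never low near any of them, and none looks moved in the pictures, though I did not measure their positions again.

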